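# Build up the bayonet filter tube on the optics bench

### The job

Build the little optical tube on its bolted-down socket: set the open-topped filter stage into the socket and swing its lever clockwise (seen from above) a quarter turn to the stop, then set the closed end cap on top of the filter stage and lock it by its lever in the same way. Both must finish upright, fully down and fully turned; knock nothing over, and leave the other things on the bench where they are.

Things in the scene. Friction and masses are not known exactly. Their poses are not given: they have to be found in the camera images.
- socket: Fixed black round socket, outside diameter 56 mm, 45 mm high, on an aluminium foot plate 130 mm (along its x) by 80 mm, 8 mm thick. Origin: centre of the underside, on the bench. Its open top takes the lugs of the filter stage through two notches along its +x and -x axes, either way round, then a clockwise quarter turn.
- socket_rim (a point): Centre of the socket's open top, at rim height, socket's axes. Two inward tabs, 5 mm thick, leave a 38 mm bore, with notches 48 degrees wide at +x and -x, open to radius 25 mm; below the tabs the bore is 50 mm wide. The part above, shoulder down on the rim, turns 90 degrees clockwise to a hard stop, lugs under the tabs; the other way is blocked. No spring or click.
- filter_stage: Loose black cylinder, 56 mm across, 80 mm high in all, about 0.2 kg, open on top, with one steel lever along its +x axis. Origin: centre of its bottom face, z up its axis. It stands on its male end (0 to 20 mm); its shoulder is at 20 mm, the 56 mm cylinder goes from there to the rim at 80 mm. Fully down, its origin is 20 mm below the socket's rim.
- filter_lugs (a point): Middle of the filter stage's male end, 11.5 mm above its bottom: a spigot of radius 17.5 mm (lowest 4 mm: 15.5 mm) with two lugs along its +x and -x axes, 12 mm wide, 4 mm thick, out to radius 23.5 mm. If they miss the notches the part rests about 10 mm too high on the tabs and drops in when turned over the notches.
- filter_lever (a point): Point on the filter stage's lever, 52 mm from its axis along +x, 42 mm above its bottom, at the middle of the bar. The bar is 10 mm wide, 12 mm high, reaches from the cylinder to 64 mm from the axis. Swinging it takes a light sideways push, a few newtons, under 10 N.
- filter_rim (a point): Centre of the filter stage's open top, at rim height, 80 mm above its origin, same axes as it. The opening is just like the socket's: tabs, notches along its +x (over the lever) and -x axes, same clockwise quarter turn to a hard stop. The bore is 24 mm deep.
- end_cap: Loose black cylinder, 56 mm across, about 0.2 kg, with one steel lever along its +x axis; closed on top by a 40 mm aluminium disc, 67 mm high in all. Origin: centre of its bottom face, z up its axis. It stands on its male end (0 to 20 mm); shoulder at 20 mm, the 56 mm cylinder goes from there to 60 mm. Fully down, its origin is 20 mm below the filter stage's rim.
- cap_lugs (a point): Middle of the end cap's male end, 11.5 mm above its bottom: spigot and two lugs along its +x and -x axes, exactly as on the filter stage.
- cap_lever (a point): Point on the end cap's lever, 52 mm from its axis along +x, 36 mm above its bottom, at the middle of the bar; the bar is as on the filter stage.
- mouse: Bystander to be left alone: black computer mouse, 105 x 60 x 32 mm. The origin is at its underside.
- adapter: Bystander to be left alone: black plug adapter, 75 x 30 x 16 mm. The origin is at its underside.
- hex_key: Bystander to be left alone: steel L-shaped hex key lying flat, 100 x 30 mm, 6 mm thick. The origin is at its underside.
- lens_case: Bystander to be left alone: flat clear round lens case, 54 mm across, 22 mm high. The origin is at its underside.
- screwdriver: Bystander to be left alone: screwdriver lying flat, 150 mm long. The origin is at its underside.
- bottle: Bystander to be left alone: white bottle, 48 mm across, 120 mm high. The origin is at its underside.
- post: Bystander to be left alone: bare steel post standing upright, 25 mm across, 50 mm high. The origin is at its underside.
Mind the look-alikes: they are no part of the job. What is shaped like the filter_stage but yellow is not meant.

How it is judged:
By the outcome, as a careful person would: the job done as asked, in the order asked, and still so for the second after the job is handed in, with the robot touching nothing.
It also fails if it takes over 72 s, if anything falls off the work surface, if the arm or the gripper's body presses on something with over 40 N, if the wrist force passes 120 N, or if a joint passes its speed limit or range.

### The arm

A 7-joint arm with a two-finger parallel gripper is mounted at the origin on the work surface. World frame = base frame: x ahead of the robot, y to its left, z up, the work surface at z = 0. Lengths are in m, angles in degrees, forces in N, time in s.
With the tool pointing down it reaches from about 0.425 to 0.875 m from the base axis. Payload 4.7 kg.
Tool frame: the origin (TCP) lies midway between the tips of the shut fingers; the grasp point (between the pads) lies 19 mm behind it; z points along the fingers, y is the direction in which the jaws open and shut (so a half turn about z gives the same grasp; the last joint's range is limited). The gripper opens to 87 mm and grips with 3 to 60 N. Pads are 19 mm wide; open, the fingers measure 117 mm over their backs; the gripper's body (75 mm by 190 mm) begins 51 mm behind the grasp point.
Start: joints at [64.177, 18.392, -4.016, 83.108, 1.295, 78.541, -3.26], TCP at [0.291, -0.581, 0.223] pointing down, gripper open.
Joint ranges: [-163.93, 163.93], [-17.29, 119.83], [-79.2, 71.16], [3.27, 140.29], [-89.18, 269.18], [5.43, 117.66], [-154.24, 154.24]. Speed limits (degrees/s): [147.25, 147.25, 180, 180, 180, 180, 180].

### API

Orientations are given as [roll, pitch, yaw] about the fixed x, y, z axes, in that order (R = Rz(yaw) Ry(pitch) Rx(roll)).
In Python, from cell import env gives the robot as it stands. The module is installed in compiled form; this text tells all that it offers.
- The arm moves only by the tool servo_tool, never from a script. Its argument "plan" is a list of rows, each a list of 3 entries, a list of its own where there are three numbers: the opening, from 0 (shut) to 1 (fully open), then the shift along the tool's x, y, z in cm, then the turn, a rotation vector about the tool's x, y, z in degrees. A call has 1 to 20 rows; each row shifts and turns the pose as measured when the row begins, along the tool's axes as they then stand; what a row does not reach is not made up. A row lasts 1/12 s, in which the tool goes at most 41.7 mm and 7.16 degrees, less where a joint would pass 70% of its speed; a pose out of reach is approached as far as the arm can. A call is refused whole if a number of a shift passes 4.17 or a number of a turn 7.16, either way. A call with a gripper value outside its range is refused whole. The fingers move at their own pace and stop on an object; "force" is the grip in N (left out, the last holds). Time passes only in rows, so rows that do not move let the fingers close. It gives the time, the measured TCP pose, the force and the opening at its end, in the units of the state.
- env.get_obs(): the state, without advancing time (a new reading comes with each control period).
- env.read_camera(name): name is "scene" or "top" or "wrist"; returns a dict with "image" (420x560x3 uint8, blue, green, red), "fx", "fy", "cx", "cy" (pixels), "rvec" (rotation vector, rad) and "tvec" (3), from world to camera coordinates, as OpenCV has them; the wrist camera has in their place "T_tool_cam" (4x4, takes a point from camera to tool coordinates, whose origin is the TCP and whose axes are the flange's). Camera axes: x right, y down, z forward; pixel columns grow to the right and rows downward; lengths in m; the calibration is good to about 2 mm. A picture is of the moment at which its call begins: read the wrist's pose just before it. There is no depth.
- env.sign_off(): hands the job in, once; it reports no verdict.
The state is a dict: "time_s": time; "qpos": joint angles; "joint_velocities": joint speeds; "effort": joint torques, N m; "tool_pos": TCP position; "tool_rot": TCP orientation; "force": force on the tool from outside, world axes, zero at the start; "wrist_torque": the same for the moment, N m; "grip_width": finger opening in m.
Only numpy, scipy, OpenCV 4.12 (cv2) and the standard library are available. Lean on these libraries where they do the work, as an engineer would, in place of code of your own. Each camera call takes 0.05 s, during which the arm holds its last target. There are 200 camera calls.

## Working session

There is one attempt and no reset: what is moved stays moved. The work goes in short steps, Python scripts to look and compute and a tool call to move; the robot and the scene stay as the last step left them, time stands still between calls to the robot, and variables do not carry over. Pictures are saved under pics/ and viewed, about 8 in all and at most 12, crops included, and the job is handed in when it is done.

Besides the shell and the picture viewer there is one more tool, called after "Request:" as name([rows], argument=value, ...), one row to a line, values as JSON. servo_tool: Moves the arm, as the interface text tells. Its arguments: {"type":"object","properties":{"plan":{"type":"array"},"force":{"type":"number"}},"required":["plan"]}

```bash
mkdir -p pics; cat > h.py <<'E'
import numpy as np, cv2
from cell import env
from scipy.spatial.transform import Rotation as R
def cam(name):
    o=env.get_obs(); d=env.read_camera(name)
    K=np.array([[d['fx'],0,d['cx']],[0,d['fy'],d['cy']],[0,0,1.]])
    if name=='wrist':
        T=np.eye(4); T[:3,:3]=R.from_euler('xyz',o['tool_rot'],degrees=True).as_matrix(); T[:3,3]=o['tool_pos']
        W=T@np.array(d['T_tool_cam'])
    else:
        M=cv2.Rodrigues(np.array(d['rvec'],float))[0]; W=np.eye(4); W[:3,:3]=M.T; W[:3,3]=-M.T@np.array(d['tvec']).ravel()
    return d['image'],K,W
def ray(K,W,uv,z):
    d=W[:3,:3]@np.linalg.inv(K)@np.array([uv[0],uv[1],1.]); c=W[:3,3]
    return c+d*(z-c[2])/d[2]
def proj(K,W,p):
    q=K@(W[:3,:3].T@(np.array(p,float)-W[:3,3])); return q[:2]/q[2]
E
python3 - <<'E'
from h import *
o=env.get_obs(); print(o)
for n in ('scene','top'):
    im,K,W=cam(n); cv2.imwrite(f'pics/{n}0.png',im); np.savez(f'{n}0.npz',im=im,K=K,W=W); print(n,K[0,0],W[:3,3].round(3),W[:3,:3].round(2).tolist())
im,K,W=cam('wrist'); print(env.read_camera('wrist')['T_tool_cam'])
E
```

```text
{'time_s': 0.0, 'qpos': array([64.17810196, 18.43841633, -4.01255537, 83.17605487,  1.29506863,
       78.54052736, -3.26127762]), 'joint_velocities': array([-0.08597916, -0.06853549, -0.07045132, -0.06309003, -0.0989703 ,
        0.10790194,  0.00324408]), 'effort': array([ 7.56492573e-04, -4.91282737e+01, -4.03596517e-01, -3.12526882e+01,
       -6.42141444e-02,  4.38247737e-02,  1.70065991e-04]), 'tool_pos': array([ 0.29101843, -0.58058495,  0.2214583 ]), 'tool_rot': array([-1.79890237e+02,  6.82871878e-03,  2.66275916e+01]), 'force': array([-0.18848234,  0.17368598, -0.08074786]), 'wrist_torque': array([-0.00556813, -0.01513732, -0.00884092]), 'grip_width': 0.08707307220869527}
scene 439.65853377777916 [1.322 0.264 0.801] [[-0.35, 0.62, -0.7], [0.94, 0.22, -0.28], [-0.02, -0.75, -0.66]]
top 456.631013234288 [ 0.407 -0.036  1.416] [[0.01, -0.99, 0.11], [-1.0, -0.01, 0.01], [-0.01, -0.11, -0.99]]
[[ 1.76373182e-04 -9.61944038e-01 -2.73246475e-01  7.44676838e-02]
 [ 9.99999773e-01 -8.21292188e-06  6.74385690e-04  4.95410533e-04]
 [-6.50965446e-04 -2.73246532e-01  9.61943818e-01 -1.61578787e-01]
 [ 0.00000000e+00  0.00000000e+00  0.00000000e+00  1.00000000e+00]]
```

View pics/top0.png

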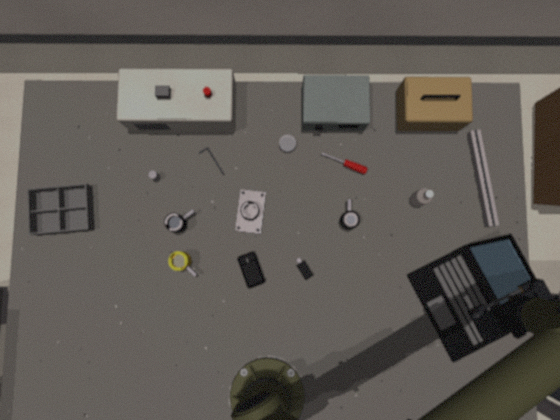

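View pics/scene0.png

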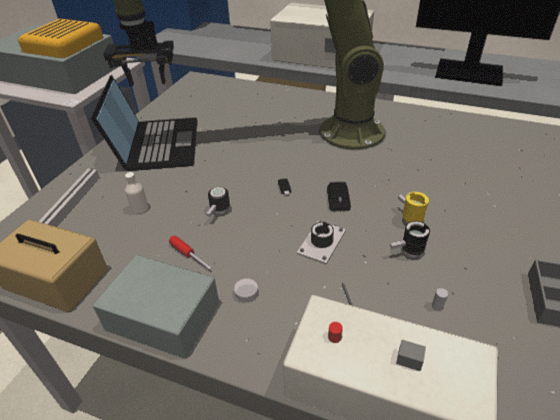

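The top view shows the filter stage at (175,223) with its lever up-right, the socket at (250,211), the end cap at (349,219) with its lever up, and the yellow decoy at (179,261). The scene view agrees: open ring at (416,232), closed cap at (218,192).

```bash
python3 - <<'E'
from h import *
d=np.load('top0.npz'); im=d['im'];K=d['K'];W=d['W']
cr=[cv2.resize(im[y-40:y+40,x-33:x+33],None,fx=4,fy=4,interpolation=cv2.INTER_CUBIC) for x,y in((178,220),(250,211),(349,215))]
cv2.imwrite('pics/crop.png',np.clip(np.hstack(cr)*1.4,0,255).astype(np.uint8))
for n,uv,z in(('filt',(174,222),.08),('flev',(193,212),.042),('sock',(250,210),.045),('cap',(349,220),.067),('clev',(349,202),.036)): print(n,ray(K,W,uv,z).round(4))
# plate: bright mask
g=cv2.cvtColor(im,cv2.COLOR_BGR2GRAY)[180:245,225:275]; m=(g>120).astype(np.uint8)
p=cv2.findNonZero(m); r=cv2.minAreaRect(p); b=cv2.boxPoints(r)+[225,180]; q=np.array([ray(K,W,x,.008) for x in b]); print(q.round(3),q.mean(0)); print(np.linalg.norm(q[1]-q[0]),np.linalg.norm(q[2]-q[1]))
for i in(0,1): e=q[i+1]-q[i]; print(np.degrees(np.arctan2(e[1],e[0])))
E
```

```text
filt [0.51   0.2799 0.08  ]
flev [0.5439 0.2323 0.042 ]
sock [0.5514 0.0593 0.045 ]
cap [ 0.5221 -0.2359  0.067 ]
clev [ 0.5797 -0.2409  0.036 ]
[[0.492 0.109 0.008]
 [0.623 0.096 0.008]
 [0.613 0.015 0.008]
 [0.483 0.03  0.008]] [0.55258035 0.06239013 0.008     ]
0.1315247859078961 0.08098785264429932
-5.926847574828555
-96.66259295491025
```

View pics/crop.png

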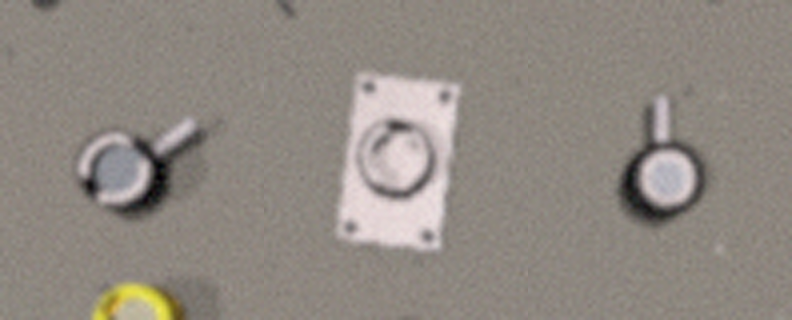

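```bash
cat > go.py <<'E'
# usage: go.py opening x,y,z,yaw [x,y,z,yaw ...] -> prints rows (tool axes, cm / deg)
import sys
from h import *
import math
o=env.get_obs(); p=np.array(o['tool_pos']); r=R.from_euler('xyz',o['tool_rot'],degrees=True)
print('t',round(o['time_s'],2),p.round(4),np.round(o['tool_rot'],2),'F',np.round(o['force'],1),'w',round(o['grip_width'],4))
for a in sys.argv[2:]:
    f=[float(v) for v in a.split(',')]; q=np.array(f[:3]); r2=R.from_euler('xyz',[180,0,f[3]],degrees=True)
    ang=(r.inv()*r2).magnitude()*57.3; n=max(1,math.ceil(np.linalg.norm(q-p)/.040),math.ceil(ang/7))
    rows=[]
    for i in range(n):
        d=r.inv().apply((q-p)/(n-i))*100; w=(r.inv()*r2).as_rotvec(degrees=True)/(n-i)
        d=d.round(2); w=w.round(1); rows.append([float(sys.argv[1]),d.tolist(),w.tolist()])
        p=p+r.apply(d/100); r=r*R.from_rotvec(w,degrees=True)
    print(n,str(rows).replace(' ',''))
E
python3 go.py 1 .55,-.2,.28,70 .52,.27,.25,126
```

```text
t 0.2 [ 0.2911 -0.5808  0.2219] [-1.7994e+02  1.0000e-02  2.6630e+01] F [ 0.5 -0.6 -0.5] w 0.0871
12 [[1.0,[3.35,-1.87,-0.48],[-0.0,-0.0,-3.6]],[1.0,[3.46,-1.66,-0.48],[-0.0,-0.0,-3.6]],[1.0,[3.56,-1.44,-0.48],[-0.0,-0.0,-3.6]],[1.0,[3.64,-1.21,-0.48],[-0.0,-0.0,-3.6]],[1.0,[3.71,-0.98,-0.48],[-0.0,-0.0,-3.6]],[1.0,[3.76,-0.74,-0.48],[-0.0,-0.0,-3.6]],[1.0,[3.8,-0.5,-0.48],[-0.0,-0.0,-3.6]],[1.0,[3.83,-0.27,-0.49],[-0.0,-0.0,-3.6]],[1.0,[3.84,-0.02,-0.48],[-0.0,-0.0,-3.6]],[1.0,[3.83,0.22,-0.49],[-0.0,-0.0,-3.7]],[1.0,[3.81,0.46,-0.48],[-0.0,-0.0,-3.6]],[1.0,[3.78,0.7,-0.49],[-0.1,-0.0,-3.7]]]
12 [[1.0,[3.6,-1.57,0.25],[0.0,-0.0,-4.7]],[1.0,[3.71,-1.27,0.25],[0.0,-0.0,-4.7]],[1.0,[3.8,-0.96,0.25],[0.0,-0.0,-4.7]],[1.0,[3.87,-0.65,0.25],[0.0,-0.0,-4.7]],[1.0,[3.91,-0.33,0.25],[0.0,0.0,-4.6]],[1.0,[3.92,-0.02,0.25],[0.0,0.0,-4.7]],[1.0,[3.91,0.31,0.25],[0.0,0.0,-4.6]],[1.0,[3.88,0.62,0.25],[0.0,0.0,-4.7]],[1.0,[3.81,0.93,0.25],[0.0,0.0,-4.6]],[1.0,[3.73,1.24,0.25],[0.0,0.0,-4.7]],[1.0,[3.61,1.54,0.26],[0.0,0.0,-4.6]],[1.0,[3.48,1.82,0.25],[0.1,0.0,-4.7]]]
```

Request:
servo_tool([
  [1, [3.4, -1.9, -0.5], [0, 0, -3.6]],
  [1, [3.5, -1.7, -0.5], [0, 0, -3.6]],
  [1, [3.6, -1.4, -0.5], [0, 0, -3.6]],
  [1, [3.6, -1.2, -0.5], [0, 0, -3.6]],
  [1, [3.7, -1, -0.5], [0, 0, -3.6]],
  [1, [3.8, -0.7, -0.5], [0, 0, -3.6]],
  [1, [3.8, -0.5, -0.5], [0, 0, -3.6]],
  [1, [3.8, -0.3, -0.5], [0, 0, -3.6]],
  [1, [3.8, 0, -0.5], [0, 0, -3.6]],
  [1, [3.8, 0.2, -0.5], [0, 0, -3.6]],
  [1, [3.8, 0.5, -0.5], [0, 0, -3.6]],
  [1, [3.8, 0.7, -0.5], [0, 0, -3.6]],
])

```text
time_s: 1.2
tool_pos: [0.548, -0.1921, 0.2776]
tool_rot: [-179.5, 0.2, 70.5]
force: [0.3, -0.5, -0.6]
grip_width: 0.0873
```

```bash
python3 go.py 1 .52,.27,.25,126
```

```text
t 1.2 [ 0.548  -0.1921  0.2776] [-179.48    0.25   70.46] F [ 0.3 -0.5 -0.6] w 0.0873
12 [[1.0,[3.55,-1.51,0.23],[-0.1,-0.0,-4.6]],[1.0,[3.66,-1.22,0.23],[-0.0,-0.0,-4.6]],[1.0,[3.75,-0.92,0.23],[-0.1,-0.0,-4.6]],[1.0,[3.81,-0.61,0.22],[-0.0,0.0,-4.6]],[1.0,[3.85,-0.31,0.22],[-0.1,-0.0,-4.6]],[1.0,[3.86,0.0,0.22],[-0.0,0.0,-4.6]],[1.0,[3.84,0.31,0.23],[-0.1,-0.0,-4.7]],[1.0,[3.81,0.63,0.23],[-0.0,0.0,-4.6]],[1.0,[3.74,0.93,0.22],[-0.1,-0.0,-4.7]],[1.0,[3.66,1.23,0.23],[-0.0,0.0,-4.6]],[1.0,[3.54,1.52,0.23],[-0.1,-0.0,-4.7]],[1.0,[3.41,1.8,0.22],[-0.0,0.0,-4.6]]]
```

Request:
servo_tool([
  [1, [3.6, -1.5, 0.2], [0, 0, -4.6]],
  [1, [3.7, -1.2, 0.2], [0, 0, -4.6]],
  [1, [3.8, -0.9, 0.2], [-0.1, 0, -4.6]],
  [1, [3.8, -0.6, 0.2], [0, 0, -4.6]],
  [1, [3.9, -0.3, 0.2], [-0.1, 0, -4.6]],
  [1, [3.9, 0, 0.2], [0, 0, -4.6]],
  [1, [3.8, 0.3, 0.2], [-0.1, 0, -4.6]],
  [1, [3.8, 0.6, 0.2], [0, 0, -4.6]],
  [1, [3.7, 0.9, 0.2], [-0.1, 0, -4.6]],
  [1, [3.7, 1.2, 0.2], [0, 0, -4.6]],
  [1, [3.5, 1.5, 0.2], [0, 0, -4.6]],
  [1, [3.2, 1.7, 0.2], [0, 0, -4.6]],
  [1, [0, 0, 0], [0, 0, 0]],
  [1, [0, 0, 0], [0, 0, 0]],
])

```text
time_s: 2.37
tool_pos: [0.505, 0.3003, 0.2527]
tool_rot: [179.7, -0.1, 129.5]
force: [0.7, -1.0, -0.0]
grip_width: 0.0867
```

```bash
python3 - <<'E'
from h import *
im,K,W=cam('wrist'); cv2.imwrite('pics/w1.png',im); np.savez('w1.npz',im=im,K=K,W=W); print(K[0,0],W[:3,3])
print(proj(K,W,[.51,.28,.08]))
E
```

```text
350.4835279009899 [0.45725311 0.35659892 0.41448778]
[266.31477063 207.96801394]
```

View pics/w1.png

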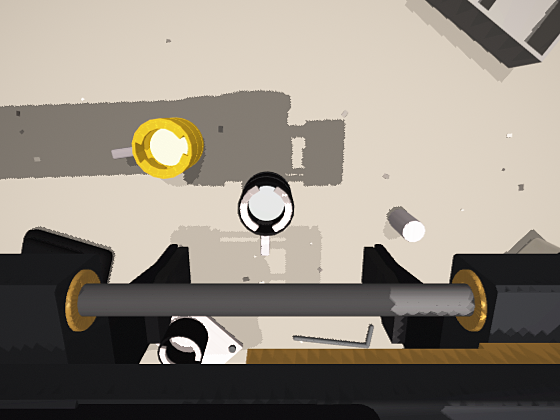

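The filter stage is at (266,207) with its lever at (265,245), pointing down in the image. The yellow decoy is at (165,148), the socket at (183,343) and the post at (410,230).

```bash
python3 - <<'E'
from h import *
d=np.load('w1.npz'); im=d['im'];K=d['K'];W=d['W']
g=cv2.cvtColor(im,cv2.COLOR_BGR2GRAY)
def win(u0,v0,u1,v1,s): 
    print('win')
    for v in range(v0,v1,s): print(v,' '.join('%3d'%x for x in g[v,u0:u1:s]))
win(228,164,306,262,4)
for z in (.08,): 
    th=np.linspace(0,2*np.pi,72); c=np.array([proj(K,W,[.51+.028*np.cos(t),.28+.028*np.sin(t),z]) for t in th]); print(c.min(0),c.max(0))
E
```

```text
win
164 125 125 126 125 124 125 125 125 125 125 125 126 124 126 125 125 115 216 222 123
168 125 125 125 124 125 125 125 124 126 125 125 125 125 125 124 126 112 124 111 134
172 125 125 126 125 124 125 126 130  65  25  29  29 130 125 123 124 122 122 122 124
176 125 125 126 126 125 126  89   7  15  35  42  16   7  22 127 120 118 123 120 123
180 129 121 123 117 125  59  35   8  11  11  11  11   9  36  12 121 121 118 131 123
184 216 216 217 224 134  12  13  12  15   4   4  15  18  10   9  64 217 216 217 119
188 217 216 217 222  33  11 196 204 246 232 232 241 195 107  16  29 220 216 216 217
192 217 216 217 225   9 200 198 204 232 231 232 232 198 197 190  11 222 216 216 217
196 217 217 216 127 200 197 232 231 231 231 231 231 231 217 185  68 200 217 217 217
200 216 217 218   0 205 210 231 231 231 231 231 231 231 232 195 204   0 217 217 215
204 216 216 226 162 255  82 231 231 231 231 232 231 231 231 228 255  12 218 216 216
208 216 216 228 237 255   0 231 231 231 231 231 231 231 231   9 254  60 218 216 216
212 217 216 229 180 254   8 244 230 231 230 231 231 231 247 140 254  20 217 216 216
216 
[... 359 characters left out ...]
 103  35  18   9  11  17   0 139 191 190 190 190 190 190
236 188 190 188 189 189 189 190 192 104 213 255 203 192 188 189 189 190 190 190 190
240 219 217 219 218 218 219 218 221 157 252 255 218 216 217 220 190 189 190 190 190
244 190 190 189 190 190 189 191 190 144 253 250 190 190 190 190 189 189 190 189 190
248 190 190 190 190 190 190 190 189 153 245 249 211 188 204 188 190 190 190 189 190
252 189 189 189 189 189 190 190 190 168 245 241 216 217 217 218 189 190 190 189 189
256 189 190 190 190 189 189 189 216 190 181 215 216 216 216 221 190 189 189 189 190
260 189 189 189 190 189 190 189 190 189 187 217 217 216 216 219 189 189 189 190 190
[238.01459197 180.13328006] [294.58856795 234.63589384]
```

```bash
python3 - <<'E'
from h import *
d=np.load('w1.npz'); im=d['im'];K=d['K'];W=d['W']
g=cv2.cvtColor(im,cv2.COLOR_BGR2GRAY)
P=[]
for v in range(237,255,2):
    u=np.where(g[v,255:280]>235)[0]+255; P.append([u.mean(),v]); print(v,u.min(),u.max())
P=np.array(P)
w=np.array([ray(K,W,p,.048)[:2] for p in P]); print(w.round(4).tolist())
for c in w[[1,4,7]]: e=c-[.51,.28]; print(np.degrees(np.arctan2(e[1],e[0])),np.hypot(*e))
E
python3 go.py 1 .51,.28,.13,126 .51,.28,.041,126
```

```text
237 262 268
239 262 268
241 261 268
243 261 268
245 262 268
247 262 268
249 262 268
251 262 268
253 262 268
[[0.535, 0.2458], [0.5365, 0.2439], [0.5376, 0.2417], [0.539, 0.2399], [0.541, 0.2384], [0.5425, 0.2365], [0.544, 0.2346], [0.5455, 0.2328], [0.547, 0.2309]]
-53.711207770191216 0.04475858271741149
-53.33851774382769 0.05189095137128719
-53.05343455278185 0.0590961036297591
t 2.42 [0.5044 0.3009 0.2528] [179.71  -0.21 129.49] F [-0.2  0.8  0.4] w 0.0871
4 [[1.0,[-0.5,-0.24,3.07],[0.1,-0.1,0.9]],[1.0,[-0.5,-0.23,3.07],[0.1,-0.0,0.9]],[1.0,[-0.51,-0.21,3.07],[0.0,-0.1,0.8]],[1.0,[-0.51,-0.21,3.07],[0.1,-0.0,0.9]]]
3 [[1.0,[0.0,0.0,2.97],[-0.0,-0.0,-0.0]],[1.0,[0.0,0.0,2.96],[-0.0,-0.0,-0.0]],[1.0,[0.0,0.01,2.97],[-0.0,-0.0,-0.0]]]
```

Request:
servo_tool([
  [1, [-0.5, -0.2, 3], [0.1, -0.1, 0.5]],
  [1, [-0.5, -0.2, 3], [0.1, 0, 0.5]],
  [1, [-0.5, -0.2, 3], [0, 0, 0.5]],
  [1, [-0.5, -0.2, 3], [0, 0, 0.5]],
  [1, [0, 0, 1], [0, 0, 0]],
  [1, [0, 0, 0], [0, 0, 0]],
])

```text
time_s: 2.92
tool_pos: [0.516, 0.2727, 0.1206]
tool_rot: [179.7, 0.2, 126.6]
force: [-0.6, -0.0, 0.8]
grip_width: 0.0871
```

```bash
python3 go.py 1 .51,.28,.041,127.5
```

```text
t 2.92 [0.516  0.2727 0.1206] [179.67   0.23 126.58] F [-0.6 -0.   0.8] w 0.0871
3 [[1.0,[0.33,-0.03,2.65],[0.1,0.1,-0.3]],[1.0,[0.32,-0.02,2.65],[0.1,0.1,-0.3]],[1.0,[0.31,-0.02,2.66],[0.1,0.0,-0.3]]]
```

Request:
servo_tool([
  [1, [0.4, 0, 0], [0.1, 0.1, -0.5]],
  [1, [0.2, 0, 1.5], [0.1, 0.1, -0.2]],
  [1, [0, 0, 2], [0, 0, 0]],
  [1, [0, 0, 2], [0, 0, 0]],
  [1, [0, 0, 1.2], [0, 0, 0]],
  [1, [0, 0, 0], [0, 0, 0]],
  [1, [0, 0, 0], [0, 0, 0]],
])

```text
time_s: 3.5
tool_pos: [0.5185, 0.2806, 0.058]
tool_rot: [179.1, 0.2, 127.2]
force: [0.7, 0.4, -0.2]
grip_width: 0.0871
```

```bash
python3 go.py 1 .51,.28,.041,127.5
```

```text
t 3.5 [0.5185 0.2806 0.058 ] [179.14   0.19 127.17] F [ 0.7  0.4 -0.2] w 0.0871
1 [[1.0,[0.47,-0.74,1.69],[0.9,0.2,-0.3]]]
```

Request:
servo_tool([
  [1, [0.5, -0.7, 0], [0.9, 0.2, -0.3]],
  [1, [0, 0, 0], [0, 0, 0]],
  [1, [0, 0, 0], [0, 0, 0]],
])

```text
time_s: 3.75
tool_pos: [0.5103, 0.282, 0.0607]
tool_rot: [179.9, 0.0, 127.5]
force: [0.8, 0.9, 0.9]
grip_width: 0.0872
```

```bash
python3 go.py 1 .51,.28,.041,127.5
```

```text
t 3.75 [0.5103 0.282  0.0607] [1.7991e+02 1.0000e-02 1.2754e+02] F [0.8 0.9 0.9] w 0.0872
1 [[1.0,[-0.14,-0.15,1.97],[0.1,0.0,0.0]]]
```

Request:
servo_tool([
  [1, [-0.1, -0.2, 1], [0.1, 0, 0]],
  [1, [0, 0, 1], [0, 0, 0]],
  [1, [0, 0, 0], [0, 0, 0]],
  [1, [0, 0, 0], [0, 0, 0]],
])

```text
time_s: 4.08
tool_pos: [0.5105, 0.2804, 0.0407]
tool_rot: [179.8, 0.1, 127.5]
force: [0.7, 0.5, 0.5]
grip_width: 0.087
```

```bash
python3 go.py 1 .51,.28,.041,127.5
```

```text
t 4.08 [0.5105 0.2804 0.0407] [1.7982e+02 9.0000e-02 1.2754e+02] F [0.7 0.5 0.5] w 0.087
1 [[1.0,[-0.0,-0.06,-0.03],[0.2,0.1,0.0]]]
```

Request:
servo_tool([
  [0.7, [0, 0, 0], [0.1, 0, 0]],
  [0, [0, 0, 0], [0, 0, 0]],
  [0, [0, 0, 0], [0, 0, 0]],
  [0, [0, 0, 0], [0, 0, 0]],
  [0, [0, 0, 0], [0, 0, 0]],
  [0, [0, 0, 0], [0, 0, 0]],
  [0, [0, 0, 0], [0, 0, 0]],
  [0, [0, 0, 0], [0, 0, 0]],
], force=40)

```text
time_s: 4.75
tool_pos: [0.5104, 0.2801, 0.0404]
tool_rot: [180.0, 0.1, 127.5]
force: [0.1, -0.0, -1.2]
grip_width: 0.0555
```

```bash
python3 go.py 0 .51,.28,.16,127.5 .552,.061,.14,173.7
```

```text
t 4.75 [0.5104 0.2801 0.0404] [1.7997e+02 7.0000e-02 1.2752e+02] F [ 0.1 -0.  -1.2] w 0.0555
3 [[0.0,[0.0,-0.01,-3.99],[0.0,0.0,0.0]],[0.0,[0.0,-0.01,-3.99],[0.0,0.0,0.0]],[0.0,[0.0,-0.01,-3.98],[0.0,0.1,0.0]]]
7 [[0.0,[-2.85,-1.43,0.28],[0.0,-0.0,-6.6]],[0.0,[-2.66,-1.75,0.28],[0.0,-0.0,-6.6]],[0.0,[-2.45,-2.04,0.28],[0.0,-0.0,-6.6]],[0.0,[-2.19,-2.31,0.29],[0.0,-0.0,-6.6]],[0.0,[-1.91,-2.55,0.28],[0.0,-0.0,-6.6]],[0.0,[-1.61,-2.75,0.29],[0.0,0.0,-6.6]],[0.0,[-1.28,-2.91,0.28],[0.0,0.0,-6.6]]]
```

Request:
servo_tool([
  [0, [0, 0, -1.5], [0, 0, 0]],
  [0, [0, 0, -3], [0, 0, 0]],
  [0, [0, 0, -3.5], [0, 0, 0]],
  [0, [0, 0, -3.5], [0, 0, 0]],
  [0, [0, 0, -3], [0, 0, 0]],
  [0, [0, 0, -1], [0, 0, 0]],
  [0, [0, 0, 0], [0, 0, 0]],
])

```text
time_s: 5.33
tool_pos: [0.5067, 0.2793, 0.2032]
tool_rot: [-179.6, -0.1, 127.7]
force: [-0.3, 0.0, -2.1]
grip_width: 0.0556
```

```bash
python3 go.py 0 .66,.05,.24,173.7
```

```text
t 5.33 [0.5067 0.2793 0.2032] [-1.7960e+02 -7.0000e-02  1.2767e+02] F [-0.3  0.  -2.1] w 0.0556
7 [[0.0,[-3.93,-0.27,-0.53],[-0.0,-0.0,-6.6]],[0.0,[-3.87,-0.72,-0.53],[-0.1,-0.0,-6.6]],[0.0,[-3.77,-1.16,-0.53],[-0.0,-0.0,-6.6]],[0.0,[-3.61,-1.59,-0.53],[-0.1,-0.1,-6.6]],[0.0,[-3.4,-1.99,-0.53],[-0.0,-0.0,-6.5]],[0.0,[-3.15,-2.36,-0.52],[-0.1,-0.1,-6.6]],[0.0,[-2.86,-2.71,-0.53],[-0.0,-0.0,-6.5]]]
```

Request:
servo_tool([
  [0, [-2, 0, -0.5], [0, 0, -3.5]],
  [0, [-3.9, -0.5, -0.5], [-0.1, 0, -6.6]],
  [0, [-3.8, -1, -0.5], [0, 0, -6.6]],
  [0, [-3.6, -1.5, -0.5], [-0.1, 0, -6.6]],
  [0, [-3.4, -1.9, -0.5], [0, 0, -6.6]],
  [0, [-3.2, -2.3, -0.5], [-0.1, 0, -6.6]],
  [0, [-2.5, -2.5, -0.5], [0, 0, -5]],
  [0, [-1, -1, 0], [0, 0, -2]],
  [0, [0, 0, 0], [0, 0, 0]],
  [0, [0, 0, 0], [0, 0, 0]],
  [0, [0, 0, 0], [0, 0, 0]],
])

```text
time_s: 6.25
tool_pos: [0.6499, 0.0494, 0.2212]
tool_rot: [-179.8, -1.4, 173.7]
force: [0.7, -0.6, -1.5]
grip_width: 0.0556
```

```bash
python3 - <<'E'
from h import *
im,K,W=cam('wrist'); cv2.imwrite('pics/w2.png',im); np.savez('w2.npz',im=im,K=K,W=W)
print(proj(K,W,[.552,.061,.045]),proj(K,W,[.552,.061,.008]))
E
python3 go.py 0 .552,.061,.14,173.7
```

```text
[278.18649989  87.90812451] [278.09834207  91.06333283]
t 6.3 [0.6495 0.0501 0.2211] [-179.79   -1.45  173.75] F [-0.7 -0.1 -3.1] w 0.0556
4 [[0.0,[2.4,0.01,2.09],[-0.1,-0.4,0.0]],[0.0,[2.42,0.01,2.07],[-0.0,-0.3,0.0]],[0.0,[2.42,0.01,2.06],[-0.1,-0.4,0.0]],[0.0,[2.44,0.01,2.05],[-0.0,-0.3,0.1]]]
```

View pics/w2.png

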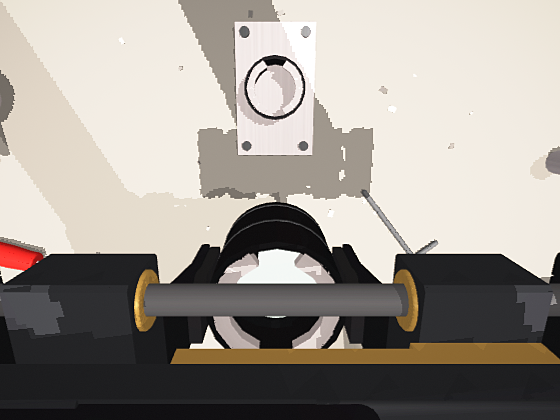

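The socket rim ellipse is centred near (275,87), and the foot-plate bolts are at (244,32), (306,33), (247,146) and (304,146). The filter stage is held upright in the jaws.

```bash
python3 - <<'E'
from h import *
d=np.load('w2.npz'); im=d['im'];K=d['K'];W=d['W']
g=cv2.cvtColor(im,cv2.COLOR_BGR2GRAY)
B=[]
for u,v in((244,32),(306,33),(247,146),(304,146)):
    s=g[v-8:v+9,u-8:u+9]; m=(s<150)&(s>0); yy,xx=np.nonzero(s<np.median(s)-30); c=[xx.mean()+u-8,yy.mean()+v-8]; B.append(ray(K,W,c,.008)); print(np.round(c,1),len(xx),B[-1].round(4))
B=np.array(B); print('bolt centre',B.mean(0))
for e in (B[2]-B[0],B[3]-B[1],B[1]-B[0],B[3]-B[2]): print(np.degrees(np.arctan2(e[1],e[0])),np.linalg.norm(e))
s=g[45:130,235:318]; m=(s<70).astype(np.uint8); cs,_=cv2.findContours(m,cv2.RETR_EXTERNAL,cv2.CHAIN_APPROX_NONE); c=max(cs,key=len)
h=cv2.convexHull(c)[:,0]+[235,45]; P=np.array([ray(K,W,x,.045)[:2] for x in h])
A=np.c_[2*P,np.ones(len(P))]; x=np.linalg.lstsq(A,(P**2).sum(1),rcond=None)[0]; print('rim',x[:2],np.sqrt(x[2]+x[:2]@x[:2]),len(P),np.ptp(P,0))
E
```

```text
[243.9  31.5] 110 [0.4931 0.0337 0.008 ]
[305.3  31.4] 92 [0.4997 0.0936 0.008 ]
[246.  145.5] 85 [0.6028 0.0213 0.008 ]
[303.6 145.9] 100 [0.6098 0.0819 0.008 ]
bolt centre [0.55133763 0.05759143 0.008     ]
-6.442736847601025 0.11045189498423828
-6.066213840593294 0.11079129368698525
83.706718510978 0.060277857750231284
83.3884236183051 0.06100598463477895
rim [0.55140028 0.05761412] 0.027699267474537888 35 [0.0555516 0.0551048]
```

Request:
servo_tool([
  [0, [1.2, 0.2, 1], [-0.1, -0.8, 0]],
  [0, [2.4, 0.2, 2], [0, -0.6, 0]],
  [0, [2.4, 0.2, 2], [0, 0, 0]],
  [0, [2.2, 0.1, 2], [0, 0, 0]],
  [0, [1.3, 0, 1.5], [0, 0, 0]],
  [0, [0, 0, 0.5], [0, 0, 0]],
  [0, [0, 0, 0], [0, 0, 0]],
  [0, [0, 0, 0], [0, 0, 0]],
])

```text
time_s: 6.97
tool_pos: [0.5439, 0.0839, 0.1272]
tool_rot: [-179.9, -0.0, 174.9]
force: [0.4, -0.3, -1.8]
grip_width: 0.0556
```

```bash
python3 go.py 0 .5514,.0576,.100,173.65
```

```text
t 6.97 [0.5439 0.0839 0.1272] [-1.7991e+02 -2.0000e-02  1.7487e+02] F [ 0.4 -0.3 -1.8] w 0.0556
1 [[0.0,[-0.98,-2.55,2.72],[-0.1,-0.0,1.2]]]
```

Request:
servo_tool([
  [0, [-0.5, -1.3, 0.5], [0, 0, 0.6]],
  [0, [-0.5, -1.2, 0.8], [0, 0, 0.6]],
  [0, [0, 0, 0], [0, 0, 0]],
  [0, [0, 0, 0], [0, 0, 0]],
  [0, [0, 0, 0], [0, 0, 0]],
])

```text
time_s: 7.38
tool_pos: [0.5578, 0.0552, 0.1161]
tool_rot: [179.9, 0.4, 173.4]
force: [-0.2, -1.3, -2.4]
grip_width: 0.0556
```

```bash
python3 go.py 0 .5514,.0576,.098,173.65
```

```text
t 7.38 [0.5578 0.0552 0.1161] [179.94   0.37 173.42] F [-0.2 -1.3 -2.4] w 0.0556
1 [[0.0,[0.67,0.16,1.8],[0.1,0.4,-0.2]]]
```

Request:
servo_tool([
  [0, [0.6, 0.2, 0.6], [0, 0.3, -0.2]],
  [0, [0, 0, 0.7], [0, 0, 0]],
  [0, [0, 0, 0], [0, 0, 0]],
  [0, [0, 0, 0], [0, 0, 0]],
  [0, [0, 0, 0], [0, 0, 0]],
])

```text
time_s: 7.8
tool_pos: [0.5518, 0.0585, 0.1017]
tool_rot: [179.9, 0.0, 173.6]
force: [0.1, -1.1, -2.8]
grip_width: 0.0552
```

```bash
python3 go.py 0 .5514,.0576,.090,173.65
```

```text
t 7.8 [0.5518 0.0585 0.1017] [1.7987e+02 2.0000e-02 1.7362e+02] F [ 0.1 -1.1 -2.8] w 0.0552
1 [[0.0,[0.03,-0.1,1.17],[0.1,0.0,-0.0]]]
```

Request:
servo_tool([
  [0, [0, -0.1, 0.5], [0.1, 0, 0]],
  [0, [0, 0, 0.5], [0, 0, 0]],
  [0, [0, 0, 0.3], [0, 0, 0]],
  [0, [0, 0, 0], [0, 0, 0]],
  [0, [0, 0, 0], [0, 0, 0]],
])

```text
time_s: 8.22
tool_pos: [0.5517, 0.0581, 0.0874]
tool_rot: [180.0, 0.0, 173.7]
force: [-0.2, -0.2, -2.5]
grip_width: 0.0556
```

```bash
python3 go.py 0 .5514,.0576,.064,173.65
```

```text
t 8.22 [0.5517 0.0581 0.0874] [1.7997e+02 5.0000e-02 1.7368e+02] F [-0.2 -0.2 -2.5] w 0.0556
1 [[0.0,[0.03,-0.05,2.34],[0.0,0.0,0.0]]]
```

Request:
servo_tool([
  [0, [0, -0.1, 0.3], [0, 0, 0]],
  [0, [0, 0, 0.4], [0, 0, 0]],
  [0, [0, 0, 0.4], [0, 0, 0]],
  [0, [0, 0, 0.3], [0, 0, 0]],
  [0, [0, 0, 0], [0, 0, 0]],
  [0, [0, 0, 0], [0, 0, 0]],
])

```text
time_s: 8.72
tool_pos: [0.5517, 0.0583, 0.0735]
tool_rot: [179.9, 0.1, 173.7]
force: [-0.4, 0.1, -1.0]
grip_width: 0.0555
```

```bash
python3 go.py 0 .5514,.0576,.065,173.65
```

```text
t 8.72 [0.5517 0.0583 0.0735] [1.7994e+02 5.0000e-02 1.7371e+02] F [-0.4  0.1 -1. ] w 0.0555
1 [[0.0,[0.02,-0.07,0.85],[0.1,0.1,0.1]]]
```

Request:
servo_tool([
  [0, [0, 0, 0.3], [0, 0, 0]],
  [0, [0, 0, 0.3], [0, 0, 0]],
  [0, [0, 0, 0.3], [0, 0, 0]],
  [0, [0, 0, 0.1], [0, 0, 0]],
  [0, [0, 0, 0], [0, 0, 0]],
])

```text
time_s: 9.13
tool_pos: [0.5518, 0.058, 0.0655]
tool_rot: [-179.9, 0.0, 173.7]
force: [-1.6, 0.3, -2.6]
grip_width: 0.0557
```

```bash
python3 go.py 0 .5514,.0576,.065,173.65
```

```text
t 9.13 [0.5518 0.058  0.0655] [-1.7994e+02  1.0000e-02  1.7367e+02] F [-1.6  0.3 -2.6] w 0.0557
1 [[0.0,[0.04,-0.04,0.05],[-0.1,0.0,0.0]]]
```

Request:
servo_tool([
  [0, [0, 0, 0.1], [0, 0, 0]],
  [0, [0, 0, 0.1], [0, 0, 0]],
  [0, [0, 0, 0], [0, 0, 0]],
])

```text
time_s: 9.38
tool_pos: [0.5519, 0.058, 0.0655]
tool_rot: [-179.9, -0.0, 173.6]
force: [-0.7, 0.3, -2.0]
grip_width: 0.0556
```

Request:
servo_tool([
  [0, [0, 0, 0], [0, 0, 3]],
  [0, [0, 0, 0], [0, 0, 5]],
  [0, [0, 0, 0], [0, 0, 5]],
  [0, [0, 0, 0], [0, 0, 5]],
  [0, [0, 0, 0], [0, 0, 5]],
  [0, [0, 0, 0], [0, 0, 5]],
  [0, [0, 0, 0], [0, 0, 5]],
  [0, [0, 0, 0], [0, 0, 0]],
])

```text
time_s: 10.05
tool_pos: [0.5516, 0.0603, 0.0654]
tool_rot: [-180.0, -0.0, 139.3]
force: [-1.0, -0.6, 0.6]
grip_width: 0.0555
```

```bash
python3 -c "
from h import *
o=env.get_obs();print(o['wrist_torque'],o['qpos'])"; python3 go.py 0 .5514,.0576,.0655,90
```

```text
[ 0.05660182  0.21206019 -0.02721088] [ 28.07183466  19.78356475 -42.95424319 105.72485598  15.38718516
  60.47105296  28.37025731]
t 10.05 [0.5516 0.0603 0.0654] [-1.7996e+02 -1.0000e-02  1.3925e+02] F [-1.  -0.6  0.6] w 0.0555
8 [[0.0,[-0.02,-0.03,-0.0],[-0.0,0.0,6.2]],[0.0,[-0.02,-0.02,-0.0],[-0.0,0.0,6.2]],[0.0,[-0.03,-0.02,-0.0],[-0.0,0.0,6.1]],[0.0,[-0.03,-0.02,-0.0],[-0.0,0.0,6.2]],[0.0,[-0.03,-0.02,-0.0],[-0.0,0.0,6.1]],[0.0,[-0.03,-0.01,-0.0],[-0.0,0.0,6.2]],[0.0,[-0.03,-0.01,-0.01],[-0.0,0.0,6.1]],[0.0,[-0.03,-0.01,-0.0],[-0.0,0.0,6.2]]]
```

Request:
servo_tool([
  [0, [-0.1, -0.1, 0], [0, 0, 5]],
  [0, [0, -0.1, 0], [0, 0, 5]],
  [0, [0, 0, 0], [0, 0, 5]],
  [0, [0, 0, 0], [0, 0, 5]],
  [0, [0, 0, 0], [0, 0, 5]],
  [0, [0, 0, 0], [0, 0, 5]],
  [0, [0, 0, 0], [0, 0, 5]],
  [0, [0, 0, 0], [0, 0, 5]],
  [0, [0, 0, 0], [0, 0, 5]],
  [0, [0, 0, 0], [0, 0, 0]],
])

```text
time_s: 10.88
tool_pos: [0.5528, 0.0599, 0.0652]
tool_rot: [179.8, -0.0, 93.8]
force: [-1.1, -0.1, 2.2]
grip_width: 0.0555
```

```bash
python3 -c "
from h import *
o=env.get_obs();print(o['wrist_torque'],o['qpos'])"; python3 go.py 0 .5514,.0576,.0655,83.6
```

```text
[-0.07950115  0.37200952 -0.00288743] [ 21.95782103  18.00750317 -35.44297007 105.9783332   12.00448082
  59.54267709 -14.40465417]
t 10.88 [0.5528 0.0599 0.0652] [ 1.798e+02 -3.000e-02  9.385e+01] F [-1.1 -0.1  2.2] w 0.0555
2 [[0.0,[-0.11,-0.08,-0.01],[0.1,-0.0,5.1]],[0.0,[-0.12,-0.06,-0.02],[0.1,-0.0,5.1]]]
```

Request:
servo_tool([
  [0, [-0.1, 0, 0], [0.1, 0, 4]],
  [0, [-0.1, 0, 0], [0.1, 0, 4]],
  [0, [0, 0, 0], [0, 0, 4]],
  [0, [0, 0, 0], [0, 0, 4]],
  [0, [0, 0, 0], [0, 0, 4]],
])

```text
time_s: 11.3
tool_pos: [0.5521, 0.061, 0.0655]
tool_rot: [-180.0, 0.0, 75.3]
force: [-1.7, -2.6, 2.8]
grip_width: 0.0554
```

```bash
python3 -c "
from h import *
o=env.get_obs();print(o['wrist_torque'],o['force'])"; python3 go.py 0 .5514,.0576,.0655,83.6
```

```text
[-0.21178948  0.26971006  1.85558513] [-1.65105172 -2.59075646  2.8019226 ]
t 11.3 [0.5521 0.061  0.0655] [-1.7996e+02  3.0000e-02  7.5310e+01] F [-1.7 -2.6  2.8] w 0.0554
2 [[0.0,[-0.17,0.01,-0.0],[-0.0,0.0,-4.1]],[0.0,[-0.17,-0.0,-0.0],[-0.0,0.0,-4.2]]]
```

Request:
servo_tool([
  [1, [0, 0, 0], [0, 0, 0]],
  [1, [0, 0, 0], [0, 0, 0]],
  [1, [0, 0, 0], [0, 0, 0]],
  [1, [0, 0, 0], [0, 0, 0]],
  [1, [0, 0, 0], [0, 0, 0]],
  [1, [0, 0, 0], [0, 0, 0]],
  [1, [0, 0, -2], [0, 0, 0]],
  [1, [0, 0, -3], [0, 0, 0]],
  [1, [0, 0, -3], [0, 0, 0]],
  [1, [0, 0, -3], [0, 0, 0]],
  [1, [0, 0, -3], [0, 0, 0]],
  [1, [0, 0, -2], [0, 0, 0]],
  [1, [0, 0, 0], [0, 0, 0]],
  [1, [0, 0, 0], [0, 0, 0]],
])

```text
time_s: 12.47
tool_pos: [0.5523, 0.059, 0.2303]
tool_rot: [-179.9, -0.1, 76.2]
force: [-0.8, 0.8, -1.0]
grip_width: 0.0871
```

```bash
python3 - <<'E'
from h import *
im,K,W=cam('wrist'); cv2.imwrite('pics/w3.png',im); np.savez('w3.npz',im=im,K=K,W=W)
print(proj(K,W,[.5514,.0576,.105]))
for a in(-96.3,-91,-100):
  t=np.radians(a); print(a,[proj(K,W,[.5514+r*np.cos(t),.0576+r*np.sin(t),.073]).round(1) for r in (.035,.06)])
E
python3 go.py 1 .53,-.22,.24,-5
```

```text
[275.21233303 202.92591091]
-96.3 [array([280.1, 229.4]), array([283.3, 253.3])]
-91 [array([283.4, 228.8]), array([288.9, 252.4])]
-100 [array([277.7, 229.6]), array([279.4, 253.6])]
t 12.52 [0.5524 0.0591 0.2303] [-1.7989e+02 -7.0000e-02  7.6220e+01] F [0.5 0.3 0.3] w 0.087
12 [[1.0,[-2.3,0.37,-0.08],[-0.0,0.0,6.8]],[1.0,[-2.24,0.64,-0.08],[-0.0,0.0,6.8]],[1.0,[-2.15,0.9,-0.09],[-0.0,0.0,6.8]],[1.0,[-2.03,1.15,-0.08],[-0.0,0.0,6.8]],[1.0,[-1.88,1.39,-0.09],[-0.0,0.0,6.8]],[1.0,[-1.7,1.6,-0.08],[-0.0,0.0,6.7]],[1.0,[-1.5,1.79,-0.09],[-0.0,0.0,6.8]],[1.0,[-1.28,1.95,-0.08],[-0.0,0.0,6.7]],[1.0,[-1.05,2.09,-0.09],[-0.0,0.0,6.8]],[1.0,[-0.79,2.2,-0.08],[-0.0,0.0,6.7]],[1.0,[-0.53,2.27,-0.09],[-0.0,0.0,6.8]],[1.0,[-0.26,2.32,-0.08],[-0.1,0.1,6.7]]]
```

View pics/w3.png

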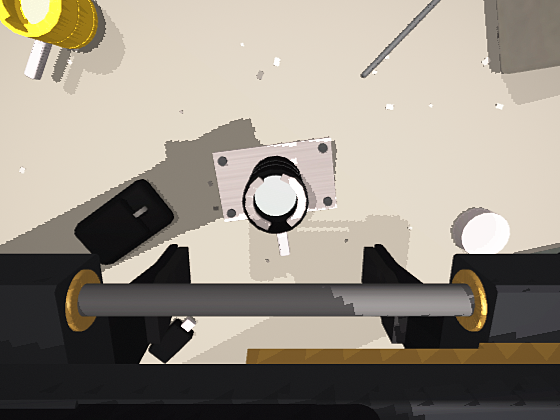

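The filter stage sits upright on the socket with its rim at (276,202) and its lever running (281,233)→(285,254), matching the −96° stop. Next I check the lever angle numerically and plan the trip to the cap.

```bash
python3 - <<'E'
from h import *
d=np.load('w3.npz'); im=d['im'];K=d['K'];W=d['W']; g=cv2.cvtColor(im,cv2.COLOR_BGR2GRAY)
P=[]
for v in range(236,254,2):
    u=np.where(g[v,270:300]>235)[0]+270
    if len(u): P.append(ray(K,W,[u.mean(),v],.073)[:2]); print(v,u.min(),u.max(),end='; ')
P=np.array(P); e=P[-1]-P[0]; print(np.degrees(np.arctan2(e[1],e[0]))); e=P.mean(0)-[.5514,.0576]; print(np.degrees(np.arctan2(e[1],e[0])))
# rim outer bottom arc
Q=[]
for u in range(250,304,4):
    col=g[205:245,u]; v=np.where(col<60)[0]
    if len(v): Q.append([u,205+v.max()+.5])
print(Q)
E
```

```text
236 277 286; 238 279 286; 240 279 286; 242 279 287; 244 280 287; 246 280 287; 248 280 288; 250 280 288; 252 281 288; -93.51675287057446
-95.01878066302419
[[250, np.float64(222.5)], [254, np.float64(225.5)], [258, np.float64(228.5)], [262, np.float64(230.5)], [266, np.float64(231.5)], [270, np.float64(232.5)], [274, np.float64(232.5)], [278, np.float64(232.5)], [282, np.float64(231.5)], [286, np.float64(231.5)], [290, np.float64(229.5)], [294, np.float64(227.5)], [298, np.float64(223.5)], [302, np.float64(219.5)]]
```

Request:
servo_tool([
  [1, [-1.2, 0.2, -0.1], [0, 0, 4]],
  [1, [-2.2, 0.6, -0.1], [0, 0, 6.8]],
  [1, [-2.2, 0.9, -0.1], [0, 0, 6.8]],
  [1, [-2, 1.1, -0.1], [0, 0, 6.8]],
  [1, [-1.9, 1.4, -0.1], [0, 0, 6.8]],
  [1, [-1.7, 1.6, -0.1], [0, 0, 6.8]],
  [1, [-1.5, 1.8, -0.1], [0, 0, 6.8]],
  [1, [-1.3, 1.9, -0.1], [0, 0, 6.8]],
  [1, [-1, 2.1, -0.1], [0, 0, 6.8]],
  [1, [-0.8, 2.2, -0.1], [0, 0, 6.8]],
  [1, [-0.5, 2.2, -0.1], [0, 0, 6.8]],
  [1, [-0.3, 2.2, -0.1], [0, 0, 5]],
  [1, [0, 0.8, 0], [0, 0, 2]],
  [1, [0, 0, 0], [0, 0, 0]],
  [1, [0, 0, 0], [0, 0, 0]],
  [1, [0, 0, 0], [0, 0, 0]],
])

```text
time_s: 13.85
tool_pos: [0.5209, -0.2238, 0.2121]
tool_rot: [-179.4, 2.6, -6.3]
force: [-0.3, 0.5, 0.5]
grip_width: 0.0874
```

```bash
python3 go.py 1 .522,-.236,.22,-5; python3 - <<'E'
from h import *
im,K,W=cam('wrist'); cv2.imwrite('pics/w4.png',im); np.savez('w4.npz',im=im,K=K,W=W)
print(proj(K,W,[.522,-.236,.067]),proj(K,W,[.522,-.236,.060]))
E
```

```text
t 13.85 [ 0.5209 -0.2238  0.2121] [-179.43    2.55   -6.25] F [-0.3  0.5  0.5] w 0.0874
1 [[1.0,[0.21,1.19,-0.81],[-0.6,2.5,-1.3]]]
[289.84781369 186.81277159] [289.62406629 184.85947704]
```

View pics/w4.png

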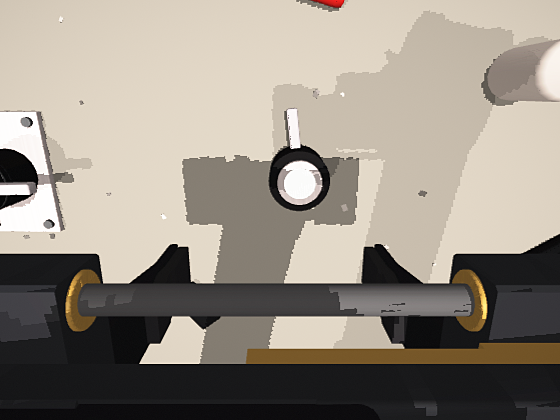

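The cap's disc is at about (299,183) and its lever runs (295,150)→(291,110), pointing up in the image.

```bash
python3 - <<'E'
from h import *
d=np.load('w4.npz'); im=d['im'];K=d['K'];W=d['W']; g=cv2.cvtColor(im,cv2.COLOR_BGR2GRAY)
def circ(P):
    A=np.c_[2*P,np.ones(len(P))]; x=np.linalg.lstsq(A,(P**2).sum(1),rcond=None)[0]; return x[:2],np.sqrt(x[2]+x[:2]@x[:2])
m=(g>235).astype(np.uint8); m[:150]=0;m[:,:270]=0;m[:,330:]=0;m[212:]=0
n,l,s,c=cv2.connectedComponentsWithStats(m); i=1+np.argmax(s[1:,4]); print(s[i],c[i])
h=cv2.convexHull(cv2.findNonZero((l==i).astype(np.uint8)))[:,0]; print('disc',circ(np.array([ray(K,W,x,.067)[:2] for x in h])))
s=(g<70).astype(np.uint8); s[:146]=0;s[215:]=0;s[:,:265]=0;s[:,335:]=0
h=cv2.convexHull(cv2.findNonZero(s))[:,0]; h=h[h[:,1]>182]; print(h.tolist()); print('rim60',circ(np.array([ray(K,W,x,.060)[:2] for x in h])))
P=[]
for v in range(114,144,3):
    u=np.where(g[v,280:305]>235)[0]+280; print(v,u.min(),u.max(),end=';'); P.append(ray(K,W,[u.mean(),v],.042)[:2])
P=np.array(P); e=P[0]-P[-1]; print(np.degrees(np.arctan2(e[1],e[0])),P.mean(0),P[0])
E
```

```text
[284 161  33  38 955] [299.43979058 179.80209424]
disc (array([ 0.52772738, -0.24499146]), np.float64(0.01673764658511474))
[[329, 185], [328, 189], [327, 192], [325, 196], [322, 200], [318, 204], [315, 206], [310, 208], [307, 209], [303, 210], [293, 210], [289, 209], [286, 208], [284, 207], [281, 205], [274, 198], [272, 195], [270, 191], [269, 186]]
rim60 (array([ 0.52411487, -0.24472709]), np.float64(0.027639550623827617))
114 287 296;117 289 296;120 288 297;123 288 297;126 290 297;129 290 297;132 290 298;135 290 298;138 291 298;141 291 298;1.0921891757185398 [ 0.57074584 -0.24463733] [ 0.58287057 -0.24413412]
```

```bash
python3 go.py 1 .5241,-.2447,.11,0
```

```text
t 13.9 [ 0.521  -0.2233  0.212 ] [-179.41    2.56   -6.21] F [-0.8  0.1 -0.6] w 0.0868
3 [[1.0,[0.33,0.73,3.38],[-0.2,0.8,-2.1]],[1.0,[0.26,0.73,3.39],[-0.3,0.9,-2.1]],[1.0,[0.18,0.72,3.4],[-0.2,0.8,-2.0]]]
```

Request:
servo_tool([
  [1, [0.3, 0.7, 1], [-0.2, 0.9, -2]],
  [1, [0.3, 0.7, 2], [-0.2, 0.9, -2]],
  [1, [0.2, 0.7, 3], [-0.2, 0.7, -2]],
  [1, [0, 0, 2.4], [0, 0, 0]],
  [1, [0, 0, 1], [0, 0, 0]],
  [1, [0, 0, 0], [0, 0, 0]],
  [1, [0, 0, 0], [0, 0, 0]],
  [1, [0, 0, 0], [0, 0, 0]],
])

```text
time_s: 14.57
tool_pos: [0.5311, -0.2344, 0.1167]
tool_rot: [-179.8, -0.4, 1.3]
force: [0.6, 1.1, 0.1]
grip_width: 0.087
```

```bash
python3 go.py 1 .5241,-.2447,.09,0
```

```text
t 14.57 [ 0.5311 -0.2344  0.1167] [-179.81   -0.38    1.26] F [0.6 1.1 0.1] w 0.087
1 [[1.0,[-0.74,1.02,2.66],[-0.2,-0.4,1.3]]]
```

Request:
servo_tool([
  [1, [-0.7, 1, 0.8], [-0.2, -0.4, 1.2]],
  [1, [0, 0, 0.8], [0, 0, 0]],
  [1, [0, 0, 0], [0, 0, 0]],
  [1, [0, 0, 0], [0, 0, 0]],
  [1, [0, 0, 0], [0, 0, 0]],
])

```text
time_s: 14.98
tool_pos: [0.5267, -0.2464, 0.1037]
tool_rot: [179.8, -0.3, -0.0]
force: [0.6, -0.7, 0.6]
grip_width: 0.0873
```

```bash
python3 go.py 1 .5241,-.2447,.09,0
```

```text
t 14.98 [ 0.5267 -0.2464  0.1037] [ 1.7978e+02 -3.2000e-01 -3.0000e-02] F [ 0.6 -0.7  0.6] w 0.0873
1 [[1.0,[-0.27,-0.17,1.37],[0.2,-0.3,-0.0]]]
```

Request:
servo_tool([
  [1, [-0.3, -0.2, 1], [0.2, -0.3, 0]],
  [1, [0, 0, 1.2], [0, 0, 0]],
  [1, [0, 0, 1.2], [0, 0, 0]],
  [1, [0, 0, 1.2], [0, 0, 0]],
  [1, [0, 0, 1], [0, 0, 0]],
  [1, [0, 0, 0.5], [0, 0, 0]],
  [1, [0, 0, 0], [0, 0, 0]],
  [1, [0, 0, 0], [0, 0, 0]],
  [1, [0, 0, 0], [0, 0, 0]],
])

```text
time_s: 15.73
tool_pos: [0.5224, -0.2432, 0.0345]
tool_rot: [-179.9, 0.2, 0.0]
force: [0.6, -0.2, -0.7]
grip_width: 0.0869
```

```bash
python3 go.py 1 .5241,-.2447,.024,0
```

```text
t 15.73 [ 0.5224 -0.2432  0.0345] [-1.799e+02  1.500e-01  1.000e-02] F [ 0.6 -0.2 -0.7] w 0.0869
1 [[1.0,[0.17,0.15,1.05],[-0.1,0.2,0.0]]]
```

Request:
servo_tool([
  [1, [0.2, 0.1, 0.5], [-0.1, 0.2, 0]],
  [1, [0, 0, 0.5], [0, 0, 0]],
  [1, [0, 0, 0], [0, 0, 0]],
  [1, [0, 0, 0], [0, 0, 0]],
  [1, [0, 0, 0], [0, 0, 0]],
])

```text
time_s: 16.15
tool_pos: [0.5261, -0.2449, 0.0253]
tool_rot: [179.9, -0.3, 0.0]
force: [0.7, -0.3, -0.5]
grip_width: 0.0867
```

```bash
python3 go.py 1 .5241,-.2447,.024,0
```

```text
t 16.15 [ 0.5261 -0.2449  0.0253] [ 1.799e+02 -2.600e-01  1.000e-02] F [ 0.7 -0.3 -0.5] w 0.0867
1 [[1.0,[-0.2,-0.02,0.13],[0.1,-0.3,0.0]]]
```

Request:
servo_tool([
  [1, [-0.2, 0, 0], [0.1, -0.2, 0]],
  [1, [0, 0, 0], [0, 0, 0]],
  [0.5, [0, 0, 0], [0, 0, 0]],
  [0, [0, 0, 0], [0, 0, 0]],
  [0, [0, 0, 0], [0, 0, 0]],
  [0, [0, 0, 0], [0, 0, 0]],
  [0, [0, 0, 0], [0, 0, 0]],
  [0, [0, 0, 0], [0, 0, 0]],
  [0, [0, 0, 0], [0, 0, 0]],
  [0, [0, 0, 0], [0, 0, 0]],
], force=40)

```text
time_s: 16.98
tool_pos: [0.5246, -0.245, 0.0264]
tool_rot: [180.0, -0.1, 0.0]
force: [0.2, 0.1, -0.4]
grip_width: 0.0552
```

```bash
python3 go.py 0 .52,-.24,.24,2 .552,.0576,.23,84
```

```text
t 16.98 [ 0.5246 -0.245   0.0264] [ 1.7997e+02 -1.2000e-01  1.0000e-02] F [ 0.2  0.1 -0.4] w 0.0552
6 [[0.0,[-0.07,-0.08,-3.56],[0.0,-0.0,-0.3]],[0.0,[-0.07,-0.08,-3.56],[0.0,-0.0,-0.3]],[0.0,[-0.07,-0.08,-3.56],[0.0,-0.0,-0.3]],[0.0,[-0.07,-0.09,-3.56],[0.0,-0.0,-0.4]],[0.0,[-0.06,-0.08,-3.56],[0.0,-0.1,-0.3]],[0.0,[-0.07,-0.09,-3.56],[0.0,-0.0,-0.4]]]
12 [[0.0,[0.35,-2.47,0.08],[0.0,0.0,-6.8]],[0.0,[0.64,-2.41,0.08],[0.0,0.0,-6.8]],[0.0,[0.92,-2.32,0.08],[0.0,0.0,-6.8]],[0.0,[1.19,-2.19,0.08],[0.0,0.0,-6.8]],[0.0,[1.44,-2.03,0.08],[0.0,0.0,-6.8]],[0.0,[1.68,-1.85,0.08],[0.0,0.0,-6.9]],[0.0,[1.88,-1.63,0.08],[0.0,0.0,-6.8]],[0.0,[2.07,-1.4,0.09],[0.0,0.0,-6.9]],[0.0,[2.22,-1.14,0.08],[0.0,0.0,-6.8]],[0.0,[2.34,-0.87,0.09],[0.0,0.0,-6.9]],[0.0,[2.42,-0.59,0.08],[0.0,0.0,-6.8]],[0.0,[2.48,-0.29,0.09],[0.0,0.0,-6.9]]]
```

Request:
servo_tool([
  [0, [0, 0, -1.5], [0, 0, 0]],
  [0, [0, 0, -3.5], [0, 0, 0]],
  [0, [0, 0, -3.5], [0, 0, 0]],
  [0, [0, 0, -3.5], [0, 0, 0]],
  [0, [0, 0, -3.5], [0, 0, 0]],
  [0, [0, 0, -3], [0, 0, 0]],
  [0, [0, 0, -1.5], [0, 0, 0]],
  [0, [0, 0, 0], [0, 0, 0]],
  [0, [0, 0, 0], [0, 0, 0]],
])

```text
time_s: 17.73
tool_pos: [0.5203, -0.2437, 0.2296]
tool_rot: [-179.7, 0.5, 0.0]
force: [0.1, -0.2, -2.5]
grip_width: 0.055
```

```bash
python3 go.py 0 .5517,.04,.23,83.4
```

```text
t 17.73 [ 0.5203 -0.2437  0.2296] [-1.7974e+02  5.1000e-01  3.0000e-02] F [ 0.1 -0.2 -2.5] w 0.055
12 [[0.0,[0.26,-2.36,0.01],[-0.0,0.0,-6.9]],[0.0,[0.54,-2.32,0.0],[-0.1,0.0,-7.0]],[0.0,[0.82,-2.23,0.0],[-0.1,0.0,-6.9]],[0.0,[1.09,-2.12,-0.0],[-0.0,0.0,-7.0]],[0.0,[1.34,-1.97,-0.0],[-0.1,0.0,-6.9]],[0.0,[1.56,-1.79,-0.01],[-0.1,0.0,-7.0]],[0.0,[1.77,-1.59,-0.01],[-0.0,0.0,-6.9]],[0.0,[1.95,-1.37,-0.01],[-0.1,0.0,-7.0]],[0.0,[2.1,-1.12,-0.01],[-0.0,0.1,-6.9]],[0.0,[2.22,-0.86,-0.01],[-0.1,0.0,-7.0]],[0.0,[2.3,-0.58,-0.01],[-0.0,0.1,-6.9]],[0.0,[2.35,-0.3,0.0],[-0.1,0.0,-7.0]]]
```

Request:
servo_tool([
  [0, [0.1, -1.5, 0], [0, 0, -4]],
  [0, [0.5, -2.3, 0], [-0.1, 0, -6.8]],
  [0, [0.8, -2.2, 0], [-0.1, 0, -6.8]],
  [0, [1, -2.1, 0], [0, 0, -6.8]],
  [0, [1.3, -2, 0], [-0.1, 0, -6.8]],
  [0, [1.5, -1.8, 0], [0, 0, -6.8]],
  [0, [1.7, -1.6, 0], [0, 0, -6.8]],
  [0, [1.9, -1.4, 0], [0, 0, -6.8]],
  [0, [2.1, -1.1, 0], [0, 0, -6.8]],
  [0, [2.2, -0.9, 0], [0, 0, -6.8]],
  [0, [2.3, -0.6, 0], [0, 0, -6.8]],
  [0, [2, -0.3, 0], [0, 0, -5]],
  [0, [1, 0, 0], [0, 0, -2]],
  [0, [0, 0, 0], [0, 0, 0]],
  [0, [0, 0, 0], [0, 0, 0]],
  [0, [0, 0, 0], [0, 0, 0]],
])

```text
time_s: 19.07
tool_pos: [0.5406, 0.044, 0.1948]
tool_rot: [-176.7, 0.0, 82.5]
force: [-0.7, -0.7, -1.2]
grip_width: 0.0551
```

```bash
python3 go.py 0 .5517,.0585,.16,83.4
```

```text
t 19.07 [0.5406 0.044  0.1948] [-1.7672e+02  4.0000e-02  8.2460e+01] F [-0.7 -0.7 -1.2] w 0.0551
1 [[0.0,[1.58,1.11,3.42],[-3.3,0.0,-0.9]]]
```

Request:
servo_tool([
  [0, [0.8, 0.6, 0], [-1.7, 0, -0.5]],
  [0, [0.8, 0.5, 0.5], [-1.6, 0, -0.4]],
  [0, [0, 0, 0.8], [0, 0, 0]],
  [0, [0, 0, 0.5], [0, 0, 0]],
  [0, [0, 0, 0], [0, 0, 0]],
  [0, [0, 0, 0], [0, 0, 0]],
  [0, [0, 0, 0], [0, 0, 0]],
])

```text
time_s: 19.65
tool_pos: [0.553, 0.0459, 0.1725]
tool_rot: [-179.8, 0.4, 82.1]
force: [0.3, 0.7, -2.4]
grip_width: 0.0552
```

```bash
python3 go.py 0 .5517,.0585,.15,83.4
```

```text
t 19.65 [0.553  0.0459 0.1725] [-179.83    0.38   82.09] F [ 0.3  0.7 -2.4] w 0.0552
1 [[0.0,[1.24,-0.29,2.25],[-0.2,0.4,-1.3]]]
```

Request:
servo_tool([
  [0, [1.2, -0.3, 0.5], [-0.2, 0.4, -1.3]],
  [0, [0, 0, 0.6], [0, 0, 0]],
  [0, [0, 0, 0.4], [0, 0, 0]],
  [0, [0, 0, 0], [0, 0, 0]],
  [0, [0, 0, 0], [0, 0, 0]],
  [0, [0, 0, 0], [0, 0, 0]],
])

```text
time_s: 20.15
tool_pos: [0.5516, 0.059, 0.156]
tool_rot: [180.0, -0.1, 83.5]
force: [-0.3, 0.3, -1.7]
grip_width: 0.055
```

```bash
python3 go.py 0 .5517,.0585,.14,83.4
```

```text
t 20.15 [0.5516 0.059  0.156 ] [ 1.7998e+02 -8.0000e-02  8.3470e+01] F [-0.3  0.3 -1.7] w 0.055
1 [[0.0,[-0.05,0.02,1.6],[0.0,-0.1,0.1]]]
```

Request:
servo_tool([
  [0, [0, 0, 0.6], [0, 0, 0]],
  [0, [0, 0, 0.6], [0, 0, 0]],
  [0, [0, 0, 0.6], [0, 0, 0]],
  [0, [0, 0, 0.4], [0, 0, 0]],
  [0, [0, 0, 0], [0, 0, 0]],
  [0, [0, 0, 0], [0, 0, 0]],
])

```text
time_s: 20.65
tool_pos: [0.5517, 0.0586, 0.1316]
tool_rot: [180.0, -0.1, 83.4]
force: [0.7, 0.2, -1.7]
grip_width: 0.0552
```

```bash
python3 go.py 0 .5517,.0585,.1114,83.4
```

```text
t 20.65 [0.5517 0.0586 0.1316] [ 1.7998e+02 -6.0000e-02  8.3440e+01] F [ 0.7  0.2 -1.7] w 0.0552
1 [[0.0,[-0.01,0.0,2.02],[0.0,-0.1,0.0]]]
```

Request:
servo_tool([
  [0, [0, 0, 0.4], [0, 0, 0]],
  [0, [0, 0, 0.4], [0, 0, 0]],
  [0, [0, 0, 0.4], [0, 0, 0]],
  [0, [0, 0, 0.2], [0, 0, 0]],
  [0, [0, 0, 0], [0, 0, 0]],
])

```text
time_s: 21.07
tool_pos: [0.5518, 0.0587, 0.1163]
tool_rot: [180.0, -0.1, 83.4]
force: [0.4, -0.4, -1.3]
grip_width: 0.0554
```

```bash
python3 go.py 0 .5517,.0585,.1114,83.4
```

```text
t 21.07 [0.5518 0.0587 0.1163] [ 1.7997e+02 -8.0000e-02  8.3430e+01] F [ 0.4 -0.4 -1.3] w 0.0554
1 [[0.0,[-0.02,-0.01,0.49],[0.0,-0.1,0.0]]]
```

Past the tabs freely; seat it.

Request:
servo_tool([
  [0, [0, 0, 0.3], [0, 0, 0]],
  [0, [0, 0, 0.2], [0, 0, 0]],
  [0, [0, 0, 0.1], [0, 0, 0]],
  [0, [0, 0, 0.1], [0, 0, 0]],
  [0, [0, 0, 0], [0, 0, 0]],
])

```text
time_s: 21.48
tool_pos: [0.5524, 0.0588, 0.1118]
tool_rot: [179.9, -0.0, 83.4]
force: [0.6, -0.2, -1.1]
grip_width: 0.055
```

```bash
python3 go.py 0 .5517,.0585,.1114,83.4
```

```text
t 21.48 [0.5524 0.0588 0.1118] [ 1.7991e+02 -1.0000e-02  8.3430e+01] F [ 0.6 -0.2 -1.1] w 0.055
1 [[0.0,[-0.04,-0.06,0.04],[0.1,-0.0,0.0]]]
```

Seated (expected 0.1114). Turn clockwise.

Request:
servo_tool([
  [0, [0, 0, 0.1], [0, 0, 3]],
  [0, [0, 0, 0], [0, 0, 5]],
  [0, [0, 0, 0], [0, 0, 5]],
  [0, [0, 0, 0], [0, 0, 5]],
  [0, [0, 0, 0], [0, 0, 5]],
  [0, [0, 0, 0], [0, 0, 5]],
  [0, [0, 0, 0], [0, 0, 5]],
  [0, [0, 0, 0], [0, 0, 0]],
])

```text
time_s: 22.15
tool_pos: [0.5532, 0.0588, 0.1114]
tool_rot: [179.8, -0.1, 48.9]
force: [-0.1, 0.3, -0.9]
grip_width: 0.0551
```

```bash
python3 -c "
from h import *
o=env.get_obs();print(o['wrist_torque'],o['qpos'])"; python3 go.py 0 .5517,.0585,.1114,-6.5
```

```text
[ 0.04111474  0.05453594 -0.00087195] [ 17.58993386  13.91505871 -29.8288314  103.73471445   7.6940451
  64.12931748 -56.00327413]
t 22.15 [0.5532 0.0588 0.1114] [ 1.7983e+02 -1.4000e-01  4.8850e+01] F [-0.1  0.3 -0.9] w 0.0551
8 [[0.0,[-0.01,-0.01,-0.0],[0.0,-0.0,6.9]],[0.0,[-0.02,-0.01,-0.0],[0.0,-0.0,6.9]],[0.0,[-0.02,-0.01,-0.0],[0.0,-0.0,6.9]],[0.0,[-0.02,-0.0,-0.0],[0.0,-0.0,6.9]],[0.0,[-0.02,-0.0,-0.0],[0.0,-0.1,6.9]],[0.0,[-0.02,-0.0,-0.0],[0.0,-0.0,7.0]],[0.0,[-0.02,-0.0,-0.0],[0.0,-0.1,6.9]],[0.0,[-0.01,-0.01,-0.0],[0.0,-0.0,7.0]]]
```

Request:
servo_tool([
  [0, [-0.1, -0.1, 0], [0.1, 0, 5]],
  [0, [0, 0, 0], [0.1, 0, 5]],
  [0, [0, 0, 0], [0, 0, 5]],
  [0, [0, 0, 0], [0, 0, 5]],
  [0, [0, 0, 0], [0, 0, 5]],
  [0, [0, 0, 0], [0, 0, 5]],
  [0, [0, 0, 0], [0, 0, 5]],
  [0, [0, 0, 0], [0, 0, 5]],
  [0, [0, 0, 0], [0, 0, 5]],
  [0, [0, 0, 0], [0, 0, 0]],
])

```text
time_s: 22.98
tool_pos: [0.5525, 0.0605, 0.1115]
tool_rot: [-179.8, -0.2, 3.3]
force: [-0.9, -0.8, 0.4]
grip_width: 0.0555
```

```bash
python3 -c "
from h import *
o=env.get_obs();print(o['wrist_torque'],o['qpos'])"; python3 go.py 0 .5517,.0585,.1114,-6.5
```

```text
[-0.19015522  0.27111022 -0.00151273] [  12.95795307   13.18320839  -24.528025    103.95383135    5.84162827
   63.89313408 -100.20808077]
t 22.98 [0.5525 0.0605 0.1115] [-179.78   -0.21    3.34] F [-0.9 -0.8  0.4] w 0.0555
2 [[0.0,[-0.05,0.1,0.0],[-0.1,-0.1,4.9]],[0.0,[-0.04,0.1,0.01],[-0.1,-0.1,4.9]]]
```

Request:
servo_tool([
  [0, [0, 0.1, 0], [-0.1, 0, 4]],
  [0, [0, 0.1, 0], [-0.1, 0, 4]],
  [0, [0, 0, 0], [0, 0, 4]],
  [0, [0, 0, 0], [0, 0, 4]],
  [0, [0, 0, 0], [0, 0, 4]],
])

```text
time_s: 23.4
tool_pos: [0.553, 0.0588, 0.1115]
tool_rot: [179.9, -0.3, -15.6]
force: [0.3, -1.8, -1.9]
grip_width: 0.0552
```

```bash
python3 -c "
from h import *
o=env.get_obs();print(o['wrist_torque'],o['force'])"; python3 go.py 0 .5517,.0585,.1114,-6.5
```

```text
[-0.33131165 -0.30845777  1.78202228] [ 0.29734887 -1.83699033 -1.89431646]
t 23.4 [0.553  0.0588 0.1115] [179.95  -0.3  -15.56] F [ 0.3 -1.8 -1.9] w 0.0552
2 [[0.0,[-0.06,0.03,0.0],[0.0,-0.1,-4.5]],[0.0,[-0.06,0.02,0.01],[0.1,-0.2,-4.6]]]
```

At the stop (1.8 N m). Release, rise and look.

Request:
servo_tool([
  [1, [0, 0, 0], [0, 0, 0]],
  [1, [0, 0, 0], [0, 0, 0]],
  [1, [0, 0, 0], [0, 0, 0]],
  [1, [0, 0, 0], [0, 0, 0]],
  [1, [0, 0, 0], [0, 0, 0]],
  [1, [0, 0, 0], [0, 0, 0]],
  [1, [0, 0, -1.5], [0, 0, 0]],
  [1, [0, 0, -3], [0, 0, 0]],
  [1, [0, 0, -3], [0, 0, 0]],
  [1, [0, 0, -3], [0, 0, 0]],
  [1, [0, 0, -3], [0, 0, 0]],
  [1, [0, 0, -3], [0, 0, 0]],
  [1, [0, 0, 0], [0, 0, 0]],
  [1, [0, 0, 0], [0, 0, 0]],
])

```text
time_s: 24.57
tool_pos: [0.5514, 0.0584, 0.2826]
tool_rot: [-180.0, -0.1, -14.5]
force: [-0.1, -0.2, -0.4]
grip_width: 0.0872
```

```bash
python3 - <<'E'
from h import *
print(env.get_obs()['tool_pos'])
im,K,W=cam('wrist'); cv2.imwrite('pics/w5.png',im)
g=cv2.cvtColor(im,cv2.COLOR_BGR2GRAY)
print('disc',proj(K,W,[.5517,.0583,.152]))
for n,a0,z in(('cap',-6.35,.127),('filt',-96.35,.073)):
  for a in(a0,a0+8):
    t=np.radians(a); print(n,a,[proj(K,W,[.5517+r*np.cos(t),.0583+r*np.sin(t),z]).round(1).tolist() for r in (.03,.064)])
im2,K2,W2=cam('scene'); cv2.imwrite('pics/s2.png',im2)
cv2.imwrite('pics/s2.png',np.hstack([cv2.resize(im2[180:280,170:450],None,fx=2.8,fy=2.8,interpolation=cv2.INTER_CUBIC)]))
print('scene cap lever tip',proj(K2,W2,[.5517+.064*np.cos(np.radians(-6.3)),.0583+.064*np.sin(np.radians(-6.3)),.121]),'top',proj(K2,W2,[.5517,.0583,.152]))
E
```

```text
[0.55138106 0.05844901 0.28255998]
disc [274.87863966 200.48584718]
cap -6.35 [[270.2, 161.9], [264.6, 123.7]]
cap 1.6500000000000004 [[265.7, 162.9], [254.7, 125.9]]
filt -96.35 [[302.6, 178.6], [334.2, 174.1]]
filt -88.35 [[301.9, 174.8], [332.8, 166.0]]
scene cap lever tip [312.53216049 223.26666079] top [324.08258219 196.64437515]
```

View pics/w5.png

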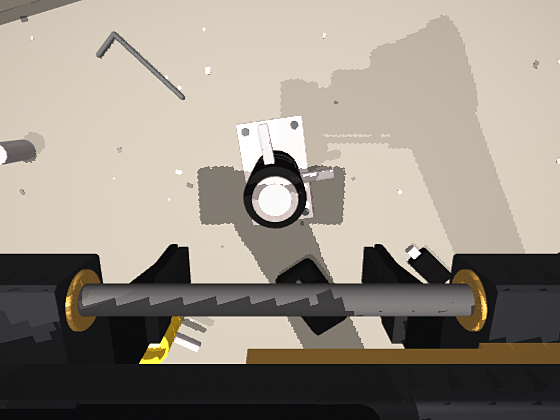

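View pics/s2.png

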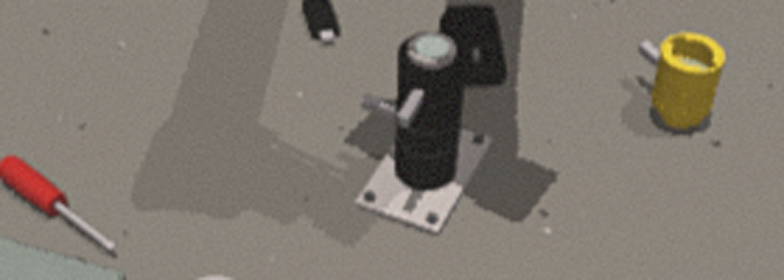

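The cap disc is at (275,200). The cap lever tip at (264,124) and the filter lever tip at (333,174) match the fully turned predictions of (264.6,123.7) and (334,174). The scene view shows the tube upright with no gaps.

```bash
python3 -c "
from cell import env
print(env.sign_off(), env.get_obs()['time_s'])"
```

```text
the job is handed in; nothing more can be done
the job is handed in; nothing more can be done
```

The tube is built and handed in, at about 25 s on the robot's clock. I set the filter stage into the socket and turned it clockwise to its stop, then did the same with the end cap on top. I turned both by gripping the body rather than pushing the lever. The stop showed each time as the wrist torque rising to about 1.8 N m.

**Height:** both parts seated within about 0.5 mm of the fully-down height. This was read from the gripper's height before each turn.

**Turn:** in the last wrist picture both lever tips lie within about 1 px of where fully turned levers should be. An earlier measurement put the filter lever at −95.0° from the socket centre and −93.5° along its own line, against an expected −96.3°. I took that gap as measurement error.

**Scene:** the last pictures show the tube upright with no visible gaps and the gripper clear of it. I did not re-measure the bystanders, but nothing I saw had been disturbed.

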